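# Hold the setter on a collar in the sprung setting block

### The arm

A 7-joint arm with a two-finger parallel gripper is mounted at the origin on a cart in front of the work surface, level with it; the furniture and walls round the work are solid. World frame = base frame: x ahead of the robot, y to its left, z up, the work surface at z = 0. Lengths are in m, angles in rad, forces in N, time in s.
With the tool pointing down it reaches from about 0.4 to 0.85 m from the base axis. Payload 10.4 kg.
Tool frame: the origin (TCP) lies on the centre line of the jaws, within the pads' length; the fingertips stand 8 mm ahead of it and the grasp point (between the pads) lies 11 mm behind it (r.finger_overhang is the distance from the TCP to the fingertips, in m); z points along the fingers, y is the line along which they close (so a half turn about z gives the same grasp; the last joint's range is limited). The gripper opens to 87 mm and grips with 3 to 60 N. Pads are 19 mm wide; open, the fingers measure 117 mm over their backs; the gripper's body (75 mm by 190 mm) begins 51 mm behind the grasp point.
Start: joints at [-1.285, 0.332, -0.065, 1.46, 0.022, 1.35, -0.088], TCP at [0.19, 0.595, 0.202] pointing down, gripper open.
Joint ranges: [-2.6, 2.6], [-0.5, 2.12], [-1.47, 1.34], [0.16, 2.42], [-1.27, 4.41], [0.06, 2.06], [-2.6, 2.6]. Speed limits (rad/s): [2.22, 2.22, 2.79, 2.79, 3.14, 3.14, 3.14].

### API

Orientations are given as a unit quaternion [x, y, z, w].
In Python, from bench import r, vision gives the robot as it stands.
- The arm moves only by the tool drive_tool, never from a script. Its argument "series" is a list of rows, each a list of 2 entries, a list of its own where there are three numbers: the shift along the world's x, y, z in cm, then the turn about the world's z in degrees. A call has exactly 10 rows; each row shifts and turns the commanded pose from where the row before left it; what a row does not reach is not made up. A row lasts 1/8 s, in which the tool goes at most 62.5 mm and 10.7 degrees, less where a joint would pass 70% of its speed; a pose out of reach is approached as far as the arm can. A call with a gripper value outside its range is refused whole. "hand" is the closure, from 0 (fully open) to 1 (shut), set as the call begins (left out, the last holds). The fingers move at their own pace and stop on an object; "newtons" is the grip in N (left out, the last holds). Time passes only in rows, so rows that do not move let the fingers close, or fill a call up. It gives the time, the measured TCP pose, the force, the opening and the grip force at its end, in the units of the state.
- r.read_state(): the state, without advancing time (a new reading comes with each control period).
- vision.camera(name): name is "scene" or "top" or "wrist"; returns a dict with "color" (420x560x3 uint8, red, green, blue), "intrinsics" (3x3 intrinsics, pixels), "k1" (the pictures are not rectified: a ray, as slopes to the right and down, at radius r is drawn at 1 + k1 r^2 times it, then the intrinsics apply), "R" (3x3) and "t" (3): a world point X has camera coordinates R X + t; the wrist camera has in their place "mount" (4x4, takes a point from camera to tool coordinates, whose origin is the TCP and whose axes are the flange's). Camera axes: x right, y down, z forward; pixel columns grow to the right and rows downward; lengths in m; the calibration is good to about 2 mm. A picture is of the moment at which its call begins: read the wrist's pose just before it. There is no depth.
- r.close_job(): hands the job in; it is judged then, once.
The state is a dict: "time": time; "joint_positions": joint angles; "joint_vel": joint speeds; "joint_torque": joint torques, N m; "ee_pos": TCP position; "eef_rot": TCP orientation; "ft_force": force on the tool from outside, world axes, zero at the start; "torque": the same for the moment, N m; "width": finger opening in m; "grip_force": force on a finger pad.
Only numpy, scipy, OpenCV 4.12 (cv2) and the standard library are available. Lean on these libraries where they do the work, as an engineer would, in place of code of your own. Each camera call takes 0.05 s, during which the arm holds its last target. There are 200 camera calls.

### The job

Put the brass collar with the wide hole (the one that fits; the other's hole is too small) over the pin of the leaning setting block so that it sits flat on the die, and let go of it. Then take the steel snap setter and hold its foot centred on the collar, in line with the leaning pin, pressing lightly so that the sprung die sinks about half of its 12 mm travel. Finish while still holding it there, ready for the mallet, and leave the thread, wax, marker and leather where they are.

Things in the scene. Friction and masses are not known exactly. Their poses are not given: they have to be found in the camera images.
- block: Fixed setting block: dark steel foot plate 110 x 90 x 16 mm with a blue round housing (46 mm across) that leans 20 degrees from upright towards the block's own -x side (roughly towards the robot) and carries the sprung die. Origin: centre of the plate's underside; z up. It does not move.
- die_face (a point): Centre of the round steel die's flat upper face (34 mm across), at the root of its pin, about 66 mm above the bench; moves with the die. z is the pin's axis, pointing out of the block (leaning 20 degrees from vertical); y is level. The pin is 8 mm thick, stands 10 mm out of the face along z and has a tapered tip. At rest the die's face stands 19 mm above the housing along z.
- die (a joint): How far the sprung die is pushed into the housing along its axis: 0 m at rest, 0.012 m at the stop. The spring pushes back with about 1 N at the start, 4.6 N half-way and 8 N at the stop. The lower 6 mm of the stem below the die is green: it has just vanished into the housing at half travel.
- collar_mid (a point): Centre of the loose brass collar to use: a ring 28 mm outside, 14 mm high, with an 11 mm through hole, lying flat on the bench (30 g). z is the axis of its hole; either side may face up.
- tight_collar_mid (a point): Centre of the other brass collar: same outside (28 mm, 14 mm high), but its hole is only 5 mm and does not go over the pin. It is not needed. The two collars may lie either way round.
- setter_mid (a point): Centre (half-way up, 47 mm above its foot) of the loose steel snap setter, a round bar 18 mm across and 94 mm tall that stands upright on the bench (90 g); its shank looks slimmer, but fingers close to 18 mm anywhere along its length. z is its long axis, pointing up.
- setter_foot (a point): Centre of the setter's lower end (18 mm across), 47 mm below setter_mid: the end to set on the collar.
- thread: Spool of beige thread, 40 mm across, 60 mm high, standing; origin at the centre of its underside. Leave alone.
- wax: Round yellow cake of wax, 48 mm across, 18 mm high; origin at the centre of its underside. Leave alone.
- marker: Orange marker standing upright, 18 mm across, 101 mm high; origin at the centre of its underside. Leave alone.
- leather: Flat dark brown leather cover with a snap tab, 82 x 97 x 9 mm; origin at the centre of its underside. Leave alone.
Not all that is in view belongs to the job. Of the things that look like the block, take the one that is nearest to the robot's base at the start.

How it is judged:
On the way:
1. the wide-holed collar sits flat on the die, over the pin, and the fingers have let go of it (distance between collar_mid and die_face below 0.011 m and angle between the z axis of collar_mid and the z axis of die_face, either way round below 0.12 rad and x of collar_mid in the frame of die_face between -0.003 and 0.003 m and y of collar_mid in the frame of die_face between -0.003 and 0.003 m and contact force between the fingers and collar below 0.05 N), for 0.2 s.
At the end, for the whole second after the job is handed in: Wide-holed collar flat on the die over its pin (3 mm, 7 deg). The gripped setter stands on it: foot within 5 mm of the die axis, within 7 deg of the pin direction, pressing 1 to 10 N with the die 3 to 9 mm down. Fingers clear of the collar, arm clear of the block (distance between collar_mid and die_face below 0.011 m and angle between the z axis of each of collar_mid, setter_mid and the z axis of die_face, either way round below 0.12 rad and x of collar_mid in the frame of die_face between -0.003 and 0.003 m and y of collar_mid in the frame of die_face between -0.003 and 0.003 m and distance between setter_foot and die_face below 0.0165 m and z of setter_foot in the frame of die_face above 0.012 m and x of setter_foot in the frame of die_face between -0.005 and 0.005 m and y of setter_foot in the frame of die_face between -0.005 and 0.005 m and value of joint die between 0.003 and 0.009 m and contact force between setter and collar between 1 and 10 N and contact force between the fingers and setter above 2 N and contact force between the fingers and collar below 0.2 N and contact force between the arm and block below 0.2 N and linear speed of setter below 0.02 m/s); the arm keeps its last pose, push and grip.
It fails at once if the thread is moved more than 3 cm (distance of thread from where it was at the start of the episode above 0.03 m).
It fails at once if the wax is moved more than 3 cm (distance of wax from where it was at the start of the episode above 0.03 m).
It fails at once if the marker is moved more than 3 cm (distance of marker from where it was at the start of the episode above 0.03 m).
It fails at once if the leather is moved more than 3 cm (distance of leather from where it was at the start of the episode above 0.03 m).
It also fails if it takes over 56 s, if anything falls off the work surface, if the arm or the gripper's body presses on something with over 40 N, if the wrist force passes 120 N, or if a joint passes its speed limit or range.

## Working session

There is one attempt and no reset: what is moved stays moved. The work goes in short steps, Python scripts to look and compute and a tool call to move; the robot and the scene stay as the last step left them, time stands still between calls to the robot, and variables do not carry over. Pictures are saved under pics/ and viewed, at most 10 in all, crops included, and the job is handed in when it is done.

Besides the shell and the picture viewer there is one more tool, called after "Request:" by a JSON object that holds its "name" and its "arguments", one argument or row to a line. drive_tool: Moves the arm, as the interface text tells. Its arguments: {"type":"object","properties":{"series":{"type":"array"},"hand":{"type":"number"},"newtons":{"type":"number"}},"required":["series"]}

```bash
mkdir -p pics; ls
cat > h.py <<'E'
import numpy as np, cv2
from scipy.spatial.transform import Rotation as Ro
from bench import r, vision
def shot(n,f=None):
    s=r.read_state(); c=vision.camera(n)
    if 'mount' in c:
        T=np.eye(4);T[:3,:3]=Ro.from_quat(s['eef_rot']).as_matrix();T[:3,3]=s['ee_pos']
        M=np.linalg.inv(T@np.array(c['mount']));c['R']=M[:3,:3];c['t']=M[:3,3]
    c['R']=np.array(c['R']);c['t']=np.array(c['t']);c['intrinsics']=np.array(c['intrinsics'])
    if f: cv2.imwrite('pics/'+f,c['color'][:,:,::-1])
    return c
def ray(c,p):
    u=cv2.undistortPoints(np.array(p,float).reshape(-1,1,2),c['intrinsics'],np.array([c['k1'],0,0,0.]))[:,0]
    d=np.c_[u,np.ones(len(u))]@c['R']
    return -c['R'].T@c['t'],d
def plane(c,p,z):
    o,d=ray(c,p); return o+d*((z-o[2])/d[:,2])[:,None]
def proj(c,X):
    return cv2.projectPoints(np.array(X,float).reshape(-1,1,3),cv2.Rodrigues(c['R'])[0],c['t'],c['intrinsics'],np.array([c['k1'],0,0,0.]))[0][:,0]
def tri(cs,ps):
    A=0;b=0
    for c,p in zip(cs,ps):
        o,d=ray(c,[p]);d=d[0]/np.linalg.norm(d[0]);P=np.eye(3)-np.outer(d,d);A=A+P;b=b+P@o
    return np.linalg.solve(A,b)
E
python3 - <<'E'
from h import *
for n in ('scene','top'):
    c=shot(n,n+'0.png'); print(n,(-c['R'].T@c['t']).round(3),c['k1'],c['intrinsics'][0,0])
    cv2.imwrite(f'pics/{n}0.png',cv2.resize(c['color'][:,:,::-1],(800,600)))
s=r.read_state();print(s)
E
```

```text
pics
scene [-0.148 -0.667  0.858] -0.10706935423072125 460.4229598466948
top [ 0.345 -0.079  1.539] -0.13166417722432416 507.20446049235466
{'time': 0.1, 'joint_positions': array([-1.28458447,  0.33278482, -0.06469807,  1.46087406,  0.02163204,
        1.34992547, -0.08851255]), 'joint_vel': array([-0.0001918 , -0.00103892,  0.00024525, -0.00187432, -0.00132755,
       -0.00103183, -0.00291682]), 'joint_torque': array([ 1.19982720e-03, -6.24544787e+01,  2.44253426e-02, -3.90714240e+01,
       -6.14766078e-02,  3.67639842e-02,  7.42393922e-05]), 'ee_pos': array([0.18985422, 0.59505868, 0.20154044]), 'eef_rot': array([ 1.53787047e-01,  9.88103803e-01, -6.45469560e-04, -5.35420169e-05]), 'ft_force': array([-0.04500111,  0.50086751, -0.20108256]), 'torque': array([ 0.01425469,  0.04873527, -0.0251732 ]), 'grip_force': 0.0, 'width': 0.08715970365102192}
```

View pics/scene0.png

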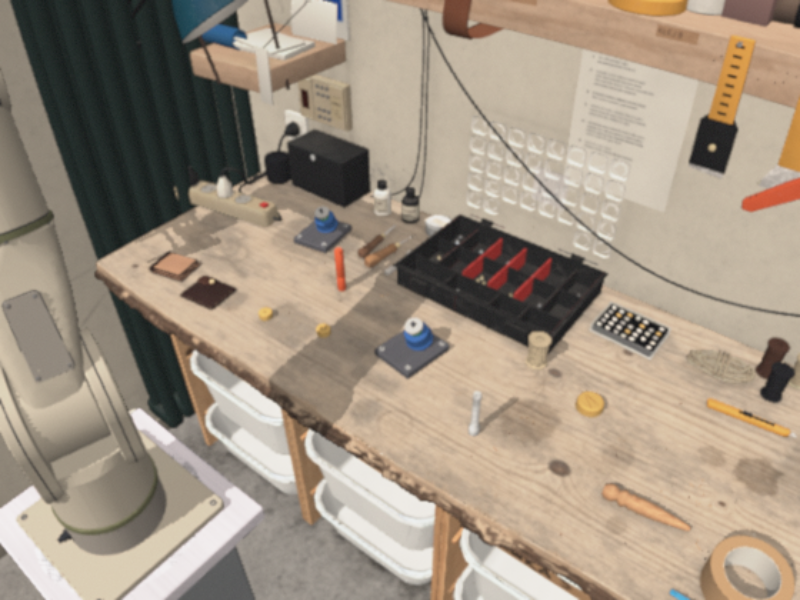

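View pics/top0.png

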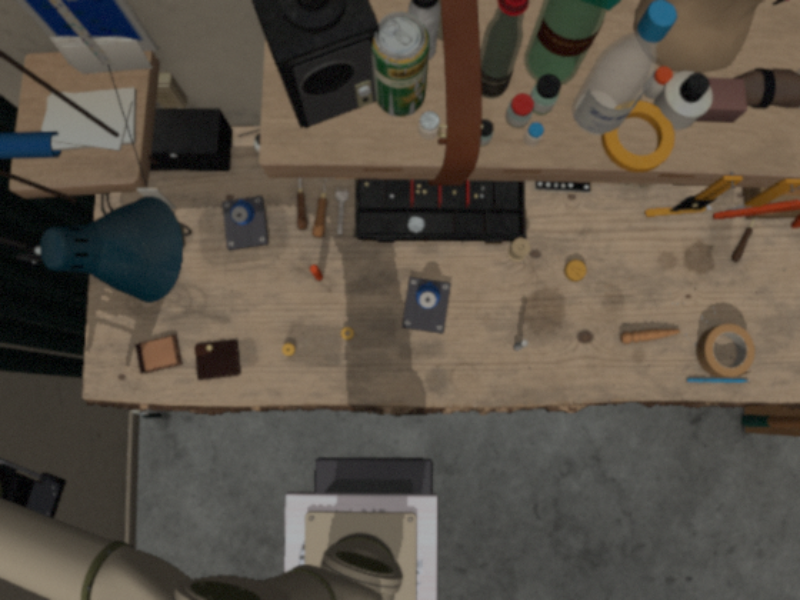

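Run:
```python
from h import *
k=0.7
t=shot('top');s=shot('scene')
cv2.imwrite('pics/tt.png',t['color'][:,:,::-1]);cv2.imwrite('pics/ss.png',s['color'][:,:,::-1])
def near(c,p,R,lo,hi,n):
    hsv=cv2.cvtColor(c['color'],cv2.COLOR_RGB2HSV); m=cv2.inRange(hsv,lo,hi)
    k=np.zeros_like(m);cv2.circle(k,(int(p[0]),int(p[1])),R,255,-1);m&=k
    M=cv2.moments(m,True);print(n,M['m00'],end=' ');return (M['m10']/M['m00'],M['m01']/M['m00'])
for nm,a,b in (('A',(288,349),(265,314)),('B',(347,333),(323,329))):
    pa=near(t,np.array(a)*k,9,(15,110,60),(35,255,255),nm);pb=near(s,np.array(b)*k,9,(15,110,60),(35,255,255),nm)
    print(pa,pb,tri([t,s],[pa,pb]).round(4),plane(t,[pa],.013)[0].round(4),plane(s,[pb],.008)[0].round(4))
    x,y=(np.array(a)*k).astype(int);print(t['color'][y-5:y+6,x-5:x+6].mean(2).astype(int))
print('setter',plane(t,[(520*k,345*k)],0),plane(s,[(475*k,433*k)],0))
for a,b,n in (((427,299),(414,326),'pin'),((414,277),(411,314),'c')):
    print(n,tri([t,s],[np.array(a)*k,np.array(b)*k]))
# plate corners top view
hsv=cv2.cvtColor(t['color'],cv2.COLOR_RGB2HSV)
m=cv2.inRange(hsv,(95,20,20),(135,255,150));q=np.zeros_like(m);cv2.circle(q,(299,213),30,255,-1);m&=q
cnt=max(cv2.findContours(m,0,2)[0],key=cv2.contourArea);re=cv2.minAreaRect(cnt);print(re);bp=cv2.boxPoints(re);W=plane(t,bp,.014);print(W.round(4),W.mean(0))
```

```text
A 73.0 A 65.0 (201.67123287671234, 244.02739726027397) (185.58461538461538, 219.36923076923077) [0.4536 0.1575 0.0055] [0.4535 0.1559 0.013 ] [0.4513 0.1554 0.008 ]
[[111 111 102  88  84  83  78  75  70  69  74]
 [117 113 104  96  94  93  92  83  77  72  73]
 [119 115 115 112 110 112 107 104  96  82  75]
 [119 118 115 117 116 115 116 115 110  96  79]
 [118 117 118 117 111 107 110 115 115 101  88]
 [116 118 119 118 106  93 101 113 118 105  92]
 [118 117 117 115 109  98 104 116 117 107  96]
 [119 119 117 117 117 113 115 120 117 102  91]
 [120 120 118 118 119 117 117 112 109  97  94]
 [119 119 118 119 116 112 109 105  95  94  95]
 [116 117 114 114 109 103  97  93  92  95  98]]
B 68.0 B 70.0 (242.75, 232.88235294117646) (225.95714285714286, 230.87142857142857) [0.4886 0.0328 0.0055] [0.4882 0.032  0.013 ] [0.4865 0.031  0.008 ]
[[107 111 110  99  88  84  77  76  73  71  72]
 [101 104 101  95  98  90  83  79  76  71  70]
 [100 101  99 107 109  97  88  82  82  72  67]
 [104 104 110 112 107  91  82  82  86  80  75]
 [105 104 110 110  97  82  78  80  83  82  75]
 [101 107 112 112  96  84  80  79  86  83  71]
 [102 101 112 113 104  89  81  82  84  81  71]
 [ 97 100 108 118 113  97  88  85  84  76  69]
 [101 102 108 115 115  98  87  82  78  72  66]
 [102 103 109 112 106  94  75  71  70  68  69]
 [ 99 100 105 110 104  90  77  73  71  71  73]]
setter [[ 0.46502417 -0.33666226  0.        ]] [[ 4.61335095e-01 -3.33914777e-01 -1.11022302e-16]]
pin [ 0.55469058 -0.13608529  0.06103352]
c [ 0.59838709 -0.10451699  0.04439521]
((299.5, 206.5), (19.0, 19.0), 90.0)
[[ 0.5987 -0.1104  0.014 ]
 [ 0.599  -0.1683  0.014 ]
 [ 0.5407 -0.1682  0.014 ]
 [ 0.5404 -0.1106  0.014 ]] [ 0.56969017 -0.13935897  0.014     ]
```

Request:
{"name": "drive_tool", "arguments": {
  "series": [
    [[3,-5.4,0],0.7],
    [[3,-5.4,0],0.7],
    [[3,-5.4,0],0.7],
    [[3,-5.4,0],0.7],
    [[3,-5.4,0],0.7],
    [[3,-5.4,0],0.7],
    [[3,-5.4,0],0.7],
    [[3,-5.4,0],0.7],
    [[3,-5.4,0],0.7],
    [[3,-5.4,0],0.7]
  ],
  "hand": 0,
  "newtons": 10
}}

```text
time: 1.45
ee_pos: [0.4906, 0.0537, 0.2025]
eef_rot: [0.093, 0.996, 0.0, 0.0]
ft_force: [0.9, 1.2, 0.6]
width: 0.0871
grip_force: 0.0
```

Run:
```python
from h import *
c=shot('wrist','w1.png');print(r.read_state()['ee_pos'],Ro.from_quat(r.read_state()['eef_rot']).as_matrix().round(3),(-c['R'].T@c['t']).round(3),c['R'].round(2),proj(c,[[.4886,.032,.014],[.4536,.1565,.014],[.555,-.136,.06],[.465,-.336,.0]]))
```

```text
[0.49331867 0.04522423 0.20272487] [[-0.981  0.192  0.003]
 [ 0.192  0.981 -0.003]
 [-0.003 -0.002 -1.   ]] [0.428 0.066 0.384] [[ 0.18  0.98  0.  ]
 [ 0.95 -0.18  0.24]
 [ 0.24 -0.04 -0.97]] [[264.73066136 190.09221107]
 [370.77767779 138.15988192]
 [121.84884966 286.31286181]
 [-21.19545542 224.25272818]]
```

View pics/w1.png

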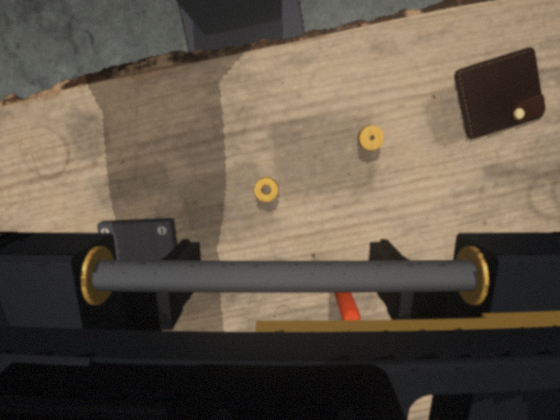

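```bash
cat >> h.py <<'E'
def collar(c,p,R=22,z=.014):
    hsv=cv2.cvtColor(c['color'],cv2.COLOR_RGB2HSV); m=cv2.inRange(hsv,(15,110,60),(35,255,255))
    k=np.zeros_like(m);cv2.circle(k,(int(p[0]),int(p[1])),R,255,-1);m&=k
    cs,h=cv2.findContours(m,cv2.RETR_CCOMP,cv2.CHAIN_APPROX_NONE)
    for q,hh in zip(cs,h[0]):
        if len(q)>=5:
            e=cv2.fitEllipse(q); print('hole' if hh[3]>=0 else 'outer',np.round(e[0],1),np.round(e[1],1),plane(c,[e[0]],z)[0].round(4))
E
python3 - <<'E'
from h import *
c=shot('wrist');s=r.read_state();print(s['ee_pos'],s['joint_positions'].round(2))
collar(c,(265,190));collar(c,(372,138))
t=shot('top');collar(t,(243,233),9)
E
```

```text
[0.49190489 0.048625   0.2024942 ] [-0.65  0.03  0.47  1.82 -0.01  1.3   1.2 ]
outer [273.1 185.1] [24.3 24.7] [0.4879 0.0333 0.014 ]
hole [273.3 184.9] [8.1 9. ] [0.4877 0.0336 0.014 ]
outer [378.  132.5] [25.5 26.1] [0.4529 0.1563 0.014 ]Traceback (most recent call last):
  File "<stdin>", line 4, in <module>
  File "h.py", line 29, in collar
    for q,hh in zip(cs,h[0]):
                       ~^^^
TypeError: 'NoneType' object is not subscriptable
```

Request:
{"name": "drive_tool", "arguments": {
  "series": [
    [[0,-1.7,-3],0],
    [[0,0,-4],0],
    [[0,0,-4],0],
    [[0,0,-3],0],
    [[0,0,0],0],
    [[0,0,0],0],
    [[0,0,0],0],
    [[0,0,0],0],
    [[0,0,0],0],
    [[0,0,0],0]
  ]
}}

```text
time: 2.85
ee_pos: [0.49, 0.0385, 0.0624]
eef_rot: [0.093, 0.996, 0.0, 0.0]
ft_force: [-0.8, -0.4, -0.3]
width: 0.087
grip_force: 0.0
```

Run:
```python
from h import *
for i in range(2):
  c=shot('wrist','w2.png');s=r.read_state();print(s['ee_pos'],s['time'])
  try: collar(c,proj(c,[[.488,.0335,.014]])[0],40)
  except Exception as e:print(e)
print(proj(c,[[.488,.0335,.014]]))
```

```text
[0.4899671  0.03847617 0.06235604] 2.9
outer [276.3 219.2] [37.9 39.6] [0.4871 0.0335 0.014 ]
hole [276.3 218.7] [10.8 13.9] [0.4867 0.0336 0.014 ]
[0.48993085 0.03844295 0.06229739] 2.95
outer [276.4 219.3] [37.8 39.5] [0.4871 0.0335 0.014 ]
hole [276.4 218.8] [10.7 14.1] [0.4868 0.0336 0.014 ]
[[276.55913182 220.50188767]]
```

Request:
{"name": "drive_tool", "arguments": {
  "series": [
    [[-0.3,-0.5,0],0],
    [[0,0,-2],0],
    [[0,0,-2],0],
    [[0,0,-0.9],0],
    [[0,0,0],0],
    [[0,0,0],0],
    [[0,0,0],0],
    [[0,0,0],0],
    [[0,0,0],0],
    [[0,0,0],0]
  ]
}}

```text
time: 4.2
ee_pos: [0.487, 0.0335, 0.0133]
eef_rot: [0.093, 0.996, 0.0, 0.0]
ft_force: [0.1, 0.7, 0.8]
width: 0.0871
grip_force: 0.0
```

Request:
{"name": "drive_tool", "arguments": {
  "series": [
    [[0,0,0],0],
    [[0,0,0],0],
    [[0,0,0],0],
    [[0,0,0],0],
    [[0,0,0],0],
    [[0,0,0],0],
    [[0,0,0],0],
    [[0,0,0],0],
    [[0,0,0],0],
    [[0,0,0],0]
  ],
  "hand": 1,
  "newtons": 8
}}

```text
time: 5.45
ee_pos: [0.4869, 0.0335, 0.0133]
eef_rot: [0.093, 0.996, 0.0, 0.0]
ft_force: [0.1, -0.8, 0.2]
width: 0.0016
grip_force: 0.0
```

Request:
{"name": "drive_tool", "arguments": {
  "series": [
    [[0,0,2],0],
    [[0,0,3],0],
    [[0,0,3],0],
    [[0,0,0],0],
    [[0,0,0],0],
    [[0,0,0],0],
    [[0,0,0],0],
    [[0,0,0],0],
    [[0,0,0],0],
    [[0,0,0],0]
  ],
  "hand": 0
}}

```text
time: 6.7
ee_pos: [0.4869, 0.0334, 0.0932]
eef_rot: [0.093, 0.996, 0.0, -0.0]
ft_force: [-0.4, 0.3, -1.0]
width: 0.0859
grip_force: 0.0
```

Run:
```python
from h import *
c=shot('wrist','w3.png');s=r.read_state();print(s['ee_pos'],s['time'])
print(proj(c,[[.487,.0335,.014]]))
```

```text
[0.48695369 0.03347062 0.0932699 ] 6.75
[[284.10014529 211.66970604]]
```

View pics/w3.png

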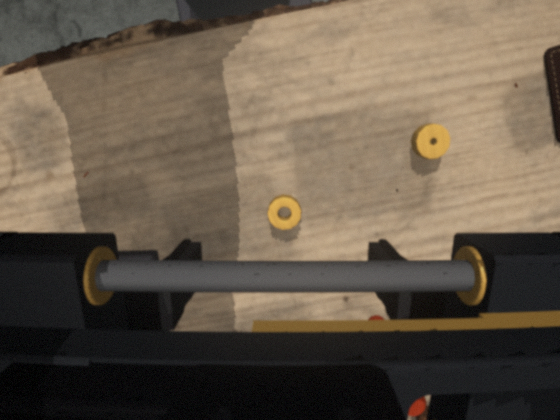

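Run:
```python
from h import *
c=shot('wrist');s=r.read_state();print(s['ee_pos'],s['eef_rot'].round(4),r.finger_overhang)
R=Ro.from_quat(s['eef_rot']).as_matrix();p=s['ee_pos']
for v in ([0,0,0],[0,0,.008],[0,.043,0.008],[0,-.043,0.008],[0,.043,-.011],[0,-.043,-.011],[.01,.043,.008],[-.01,.043,.008]): print(v,proj(c,[p+R@np.array(v)]))
W=vision.camera('wrist')['mount'];print(np.round(W,3))
for n in('scene','top'):
    a=shot(n,n+'1.png');q=proj(a,[p,p+R@[0,.043,.008],p+R@[0,-.043,.008]]);print(n,q)
    x,y=q[0].astype(int); im=a['color'][max(0,y-75):y+75,max(0,x-100):x+100,::-1]
    im=np.ascontiguousarray(im);cv2.imwrite(f'pics/{n}1c.png',cv2.resize(im,None,fx=4,fy=4,interpolation=cv2.INTER_CUBIC))
```

```text
[0.4869449  0.03347985 0.09326975] [9.320e-02 9.957e-01 1.000e-04 0.000e+00] 0.008
[0, 0, 0] [[283.82028852 244.45184218]]
[0, 0, 0.008] [[283.84852368 239.98441737]]
[0, 0.043, 0.008] [[355.81993159 239.93449446]]
[0, -0.043, 0.008] [[211.89769692 239.86695842]]
[0, 0.043, -0.011] [[362.99150068 251.11157015]]
[0, -0.043, -0.011] [[204.59005166 251.03380852]]
[0.01, 0.043, 0.008] [[356.7151747  223.82790915]]
[-0.01, 0.043, 0.008] [[354.92571877 255.63681478]]
[[ 0.    -0.971 -0.24   0.064]
 [ 1.     0.    -0.     0.   ]
 [ 0.    -0.24   0.971 -0.182]
 [ 0.     0.     0.     1.   ]]
scene [[222.62271276 206.41084499]
 [213.59019272 201.157062  ]
 [232.61258569 216.68145527]]
top [[240.22788902 230.69491408]
 [225.86881997 228.11450437]
 [255.06157583 233.8236482 ]]
```

View pics/scene1c.png

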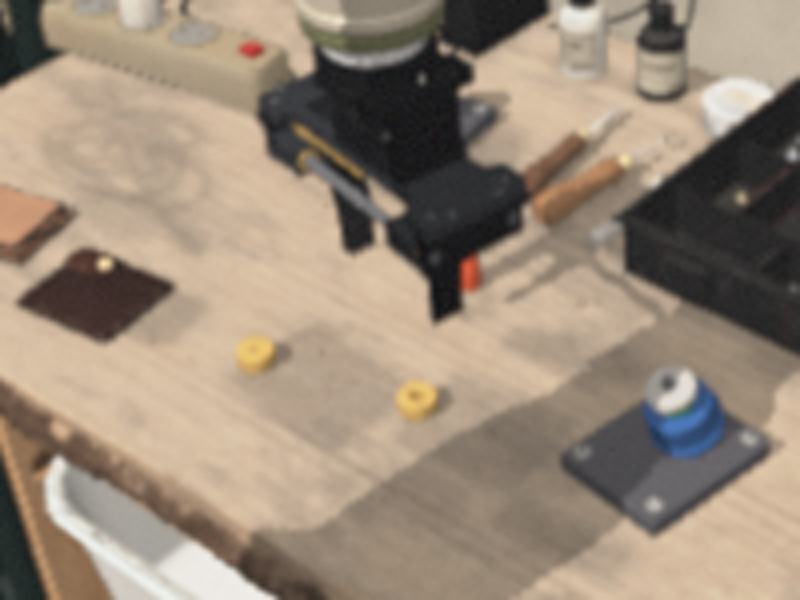

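Run:
```python
from h import *
a=shot('scene');s=r.read_state();p=s['ee_pos'];R=Ro.from_quat(s['eef_rot']).as_matrix()
for dz in (-.04,-.03,-.02,-.01,0,.008):
    q=proj(a,[p+R@[0,0,dz],p+R@[0,.05,dz],p+R@[0,-.05,dz]]);print(dz,((q-[122,131])*4).round(0).tolist())
c=shot('wrist')
for dz in (-.04,-.03,-.02,-.01,0,.008):
    q=proj(c,[p+R@[.0095,.043,dz],p+R@[.0095,-.043,dz],p+R@[-.0095,-.043,dz]]);print(dz,q.round(0).tolist())
g=cv2.cvtColor(c['color'],cv2.COLOR_RGB2GRAY)
print(g[225:330:6,140:290:6])
```

```text
-0.04 [[397.0, 254.0], [353.0, 219.0], [443.0, 290.0]]
-0.03 [[398.0, 266.0], [355.0, 231.0], [445.0, 302.0]]
-0.02 [[400.0, 278.0], [356.0, 243.0], [446.0, 315.0]]
-0.01 [[401.0, 290.0], [358.0, 255.0], [447.0, 327.0]]
0 [[403.0, 302.0], [359.0, 266.0], [448.0, 339.0]]
0.008 [[404.0, 311.0], [360.0, 276.0], [449.0, 348.0]]
-0.04 [[379.0, 254.0], [189.0, 254.0], [192.0, 292.0]]
-0.03 [[373.0, 246.0], [194.0, 246.0], [197.0, 283.0]]
-0.02 [[368.0, 240.0], [199.0, 240.0], [202.0, 274.0]]
-0.01 [[364.0, 234.0], [204.0, 234.0], [206.0, 267.0]]
0 [[360.0, 229.0], [208.0, 228.0], [210.0, 260.0]]
0.008 [[357.0, 225.0], [211.0, 225.0], [213.0, 255.0]]
[[103 109  99  97  95  92  91  89  86  88  91  90  92  95  98  93  93 132
  141 144 147 138 115 161 170]
 [100 102  93 106 107  94  80  85  85  96  94  92  91  83  80  96  94 138
  135 131 134 140  98 103 100]
 [ 98  98  99  93  97  91  83  84  75  81  81  83  88  85  83  83  90 131
  131 136 132 142 122 107 102]
 [ 93  94  92  89  88  87  75  24  25  34  70  88  87  90  86  91 100 133
  136 138 137 131 134 133 130]
 [ 81  79  72  89  87  84  2
[... 742 characters left out ...]
41  60  63  64  64  63  66  63  75  75
   77  74  77  76  80  75  74]
 [ 11  15  16  29  37  23  21  21  29 107  99  99 101 105 111 116 167 168
  162 156 161 160 161 164 161]
 [ 12  13  14  26  31  25  18  22 106 108 102 111 111 109 112 115 165 166
  161 159 152 147 144 142 140]
 [  7  16  15  20  30  26  15  54 105  94  97 109 112 111 108 110 154 139
  134 145 146 143 127 123 119]
 [ 14  16  17  20  27  29  18 102 101 101 103  96  91  97  93 103 134 132
  131 130 130 125 120 122 131]
 [ 10   2  12  14  29  22  41 103 102 105 102 100  97  90  94  97 134 131
  126 124 102 104 103 102 104]
 [ 12  10   9  13  27  24  90 101 105 107 108 106  98  97  92  91 129 120
  125 120  97 101 102 103  99]]
```

Request:
{"name": "drive_tool", "arguments": {
  "series": [
    [[0,0,-1],0],
    [[0,0,-1],0],
    [[0,0,0],0],
    [[0,0,0],0],
    [[0,0,0],0],
    [[0,0,0],0],
    [[0,0,0],0],
    [[0,0,0],0],
    [[0,0,0],0],
    [[0,0,0],0]
  ],
  "hand": 0.6
}}

```text
time: 8.3
ee_pos: [0.4869, 0.0335, 0.0733]
eef_rot: [0.093, 0.996, 0.0, -0.0]
ft_force: [0.6, -0.6, -0.4]
width: 0.0346
grip_force: 0.0
```

Run:
```python
from h import *
a=shot('scene');s=r.read_state();p=s['ee_pos'];R=Ro.from_quat(s['eef_rot']).as_matrix();w=s['width'];print(w,p)
for dz in (-.03,-.02,-.01,0,.008):
    q=proj(a,[p+R@[0,w/2+.008,dz],p+R@[0,-w/2-.008,dz]]);print(dz,((q-[172,156])*8).round(0).tolist())
im=cv2.resize(np.ascontiguousarray(a['color'][156:231,172:272,::-1]),None,fx=8,fy=8,interpolation=cv2.INTER_CUBIC);cv2.imwrite('pics/s2.png',im)
```

```text
0.03519348829768805 [0.48694854 0.03345147 0.07327166]
-0.03 [[357.0, 343.0], [449.0, 417.0]]
-0.02 [[360.0, 367.0], [451.0, 441.0]]
-0.01 [[363.0, 390.0], [454.0, 464.0]]
0 [[366.0, 413.0], [456.0, 487.0]]
0.008 [[368.0, 432.0], [458.0, 506.0]]
```

View pics/s2.png

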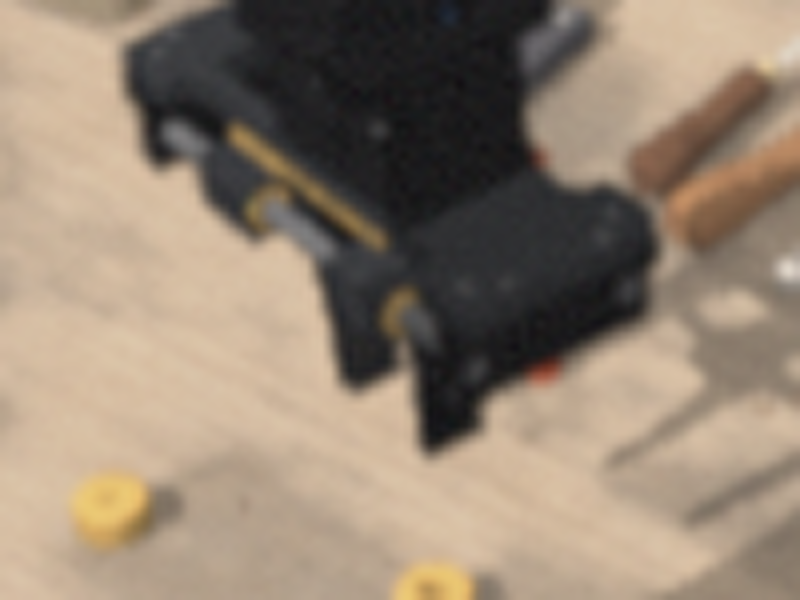

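Request:
{"name": "drive_tool", "arguments": {
  "series": [
    [[0,0,0],0],
    [[0,0,0],0],
    [[0,0,-3],0],
    [[0,0,-3],0],
    [[0,0,-1],0],
    [[0,0,-1],0],
    [[0,0,-0.4],0],
    [[0,0,-0.4],0],
    [[0,0,0],0],
    [[0,0,0],0]
  ],
  "hand": 0.4
}}

```text
time: 9.6
ee_pos: [0.4872, 0.0335, -0.0144]
eef_rot: [0.093, 0.996, 0.0, 0.0]
ft_force: [0.3, -0.2, 0.3]
width: 0.0523
grip_force: 0.0
```

Request:
{"name": "drive_tool", "arguments": {
  "series": [
    [[0,0,0],0],
    [[0,0,0],0],
    [[0,0,0],0],
    [[0,0,0],0],
    [[0,0,0],0],
    [[0,0,0],0],
    [[0,0,0],0],
    [[0,0,0],0],
    [[0,0,0],0],
    [[0,0,0],0]
  ],
  "hand": 1,
  "newtons": 8
}}

```text
time: 10.85
ee_pos: [0.4869, 0.0335, -0.0147]
eef_rot: [0.093, 0.996, 0.0, -0.0]
ft_force: [-0.4, 0.0, 0.7]
width: 0.0276
grip_force: 8.0
```

Request:
{"name": "drive_tool", "arguments": {
  "series": [
    [[0,0,4],0],
    [[0,0,6],0],
    [[2,-3,5],0],
    [[3,-4,2.5],0],
    [[3,-4,0],0],
    [[3,-4,0],0],
    [[2.3,-2.3,0],0],
    [[0,0,0],0],
    [[0,0,0],0],
    [[0,0,0],0]
  ]
}}

```text
time: 12.1
ee_pos: [0.6196, -0.1383, 0.1604]
eef_rot: [0.093, 0.996, 0.0, -0.0]
ft_force: [-0.7, 0.6, -1.1]
width: 0.0275
grip_force: 8.0
```

Run:
```python
from h import *
for i in range(3): c=shot('wrist','w4.png')
cv2.imwrite('pics/w4.png',cv2.resize(c['color'][0:300,60:460,::-1],(800,600),interpolation=cv2.INTER_CUBIC))
s=r.read_state();print(s['ee_pos'],s['width'],s['grip_force'],s['time'])
print(proj(c,[[.555,-.136,.066]]))
```

```text
[ 0.61983311 -0.13874911  0.16055502] 0.027883532540071306 7.9999903903808445 12.25
[[272.24989656 129.46558601]]
```

View pics/w4.png

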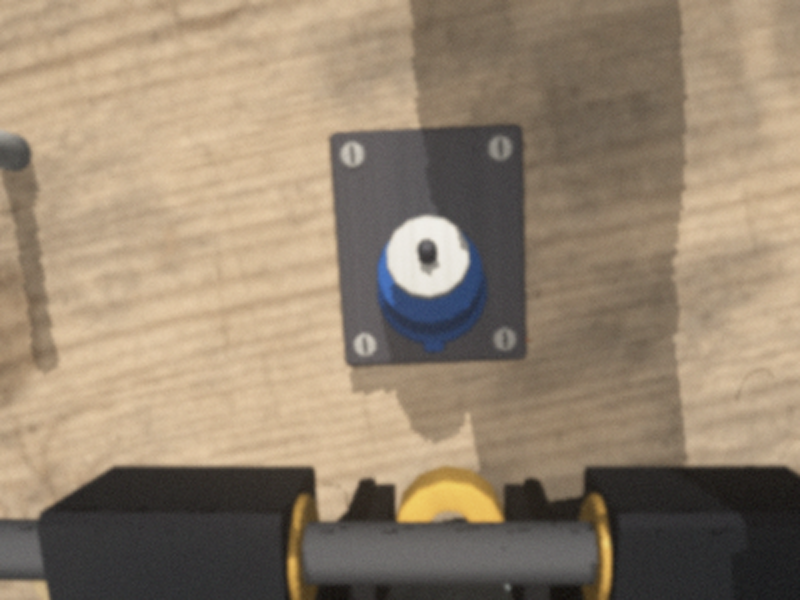

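Run:
```python
from h import *
c=shot('wrist');t=shot('top');s=shot('scene')
f=lambda L:np.array(L)/2+[60,0]
P=plane(c,f([(332,136),(522,126),(525,356),(347,364)]),.016);S=plane(c,f([(351,154),(500,148),(505,339),(364,345)]),.017)
for Q in(P,S):
    print(Q.round(4).tolist(),Q.mean(0).round(4)); 
    for a,b in((0,3),(1,2)): d=Q[b]-Q[a];print(np.linalg.norm(d).round(4),np.degrees(np.arctan2(d[1],d[0])).round(2),end=' ')
    for a,b in((1,0),(2,3)): d=Q[a]-Q[b];print(np.linalg.norm(d).round(4),np.degrees(np.arctan2(d[1],d[0])).round(2)-90,end=' ')
    print()
def white(c,X,R):
    p=proj(c,[X])[0];hsv=cv2.cvtColor(c['color'],cv2.COLOR_RGB2HSV);m=cv2.inRange(hsv,(0,0,120),(180,60,255))
    k=np.zeros_like(m);cv2.circle(k,(int(p[0]),int(p[1])),R,255,-1);m&=k
    q=max(cv2.findContours(m,0,1)[0],key=cv2.contourArea);e=cv2.fitEllipse(cv2.convexHull(q));print(p,np.round(e[0],1),np.round(e[1],1),e[2]);return e[0]
pc=white(c,[.555,-.136,.066],40);pt=white(t,[.555,-.136,.06],9);ps=white(s,[.555,-.136,.06],12)
print(plane(c,[pc],.066),plane(t,[pt],.066),plane(s,[ps],.066),tri([c,t,s],[pc,pt,ps]))
print('tip',plane(c,f([(428,246)]),.075))
```

```text
[[0.4923, -0.169, 0.016], [0.5042, -0.0826, 0.016], [0.6093, -0.0984, 0.016], [0.597, -0.185, 0.016]] [ 0.5507 -0.1338  0.016 ]
0.1059 -8.67 0.1062 -8.55 0.0872 -7.849999999999994 0.0874 -8.040000000000006 
[[0.5019, -0.162, 0.017], [0.5121, -0.0943, 0.017], [0.5991, -0.1067, 0.017], [0.5893, -0.1746, 0.017]] [ 0.5506 -0.1344  0.017 ]
0.0883 -8.22 0.0879 -8.14 0.0685 -8.519999999999996 0.0686 -8.200000000000003 
[272.4482075  129.35715474] [273.2 127.4] [41.1 43. ] 95.85904693603516
[298.97613161 209.13201392] [291.9 209.3] [6.2 9.3] 10.11771011352539
[289.66042559 228.45014656] [288.5 225.5] [17.4 24.2] 78.65423583984375
[[ 0.55358646 -0.13507001  0.066     ]] [[ 0.55350214 -0.11513603  0.066     ]] [[ 0.55691444 -0.13086621  0.066     ]] [ 0.55504516 -0.12681746  0.06478537]
tip [[ 0.55055998 -0.13359319  0.075     ]]
```

Run:
```python
from h import *
c=shot('wrist');s=r.read_state();p=s['ee_pos'];R=Ro.from_quat(s['eef_rot']).as_matrix()
print('bottom near edge, top near edge, hole near edge, hole left/right')
print(proj(c,[p+R@np.array(v) for v in ([.014,0,-.0147],[.014,0,-.0287],[.0055,0,-.0287],[0,.014,-.0287],[0,-.014,-.0287],[.0,.0055,-.0287],[0,0,-.0287])]).round(1).tolist())
for y in range(225,264): print(y,c['color'][y,281:290].mean(0).astype(int))
for y in (238,246,252): print(y,np.where(c['color'][y,:,0].astype(int)-c['color'][y,:,2]>70)[0][[0,-1]])
```

```text
bottom near edge, top near edge, hole near edge, hole left/right
[[283.5, 228.5], [283.4, 236.8], [283.4, 253.5], [312.0, 264.0], [254.9, 264.0], [294.6, 264.1], [283.4, 264.0]]
225 [200 174 143]
226 [196 170 138]
227 [196 171 139]
228 [199 174 142]
229 [201 175 144]
230 [203 178 145]
231 [201 177 144]
232 [195 169 132]
233 [181 151 105]
234 [170 135  78]
235 [167 130  68]
236 [168 131  66]
237 [172 133  67]
238 [174 135  68]
239 [184 143  72]
240 [201 160  80]
241 [222 184  92]
242 [233 200 100]
243 [237 203 103]
244 [237 202 102]
245 [237 198 100]
246 [236 197  99]
247 [235 194  98]
248 [234 193  97]
249 [232 191  95]
250 [231 190  94]
251 [231 189  95]
252 [229 186  93]
253 [227 183  92]
254 [220 175  92]
255 [206 167 101]
256 [190 160 116]
257 [177 154 124]
258 [159 140 115]
259 [121 107  89]
260 [85 76 65]
261 [74 70 64]
262 [78 74 71]
263 [84 80 77]
238 [269 533]
246 [ 25 531]
252 [208 530]
```

Request:
{"name": "drive_tool", "arguments": {
  "series": [
    [[-3,0.2,0],0.8],
    [[-3,0.2,-2],0.8],
    [[-0.9,0,-3],0.8],
    [[0,0,-3],0],
    [[0,0,-1],0],
    [[0,0,0],0],
    [[0,0,0],0],
    [[0,0,0],0],
    [[0,0,0],0],
    [[0,0,0],0]
  ]
}}

```text
time: 13.7
ee_pos: [0.5511, -0.1355, 0.0705]
eef_rot: [0.072, 0.997, 0.0, 0.0]
ft_force: [-0.4, 0.2, -0.6]
width: 0.028
grip_force: 8.0
```

Run:
```python
from h import *
s=r.read_state();print(s['ee_pos'],s['ft_force'])
a=shot('scene');x,y=proj(a,[[.553,-.135,.075]])[0].astype(int);print(x,y)
cv2.imwrite('pics/s3.png',cv2.resize(np.ascontiguousarray(a['color'][y-38:y+37,x-50:x+50,::-1]),None,fx=8,fy=8,interpolation=cv2.INTER_CUBIC))
```

```text
[ 0.55105227 -0.13554361  0.07050028] [-0.35475298  0.20630985 -0.64118831]
288 224
```

View pics/s3.png

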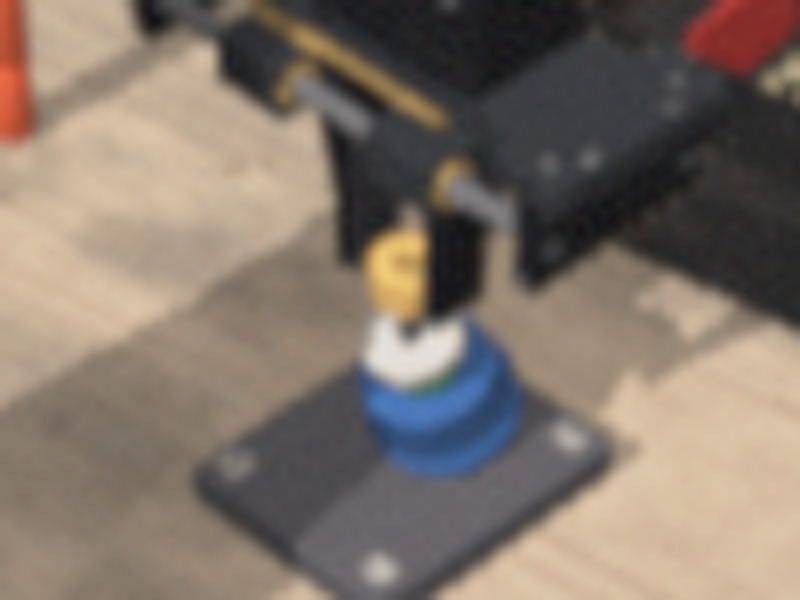

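Request:
{"name": "drive_tool", "arguments": {
  "series": [
    [[0,0.05,0],0],
    [[0,0,-0.4],0],
    [[0,0,-0.4],0],
    [[0,0,-0.4],0],
    [[0,0,0],0],
    [[0,0,0],0],
    [[0,0,0],0],
    [[0,0,0],0],
    [[0,0,0],0],
    [[0,0,0],0]
  ]
}}

```text
time: 15.0
ee_pos: [0.551, -0.135, 0.0583]
eef_rot: [0.072, 0.997, 0.0, 0.0]
ft_force: [-0.3, 0.2, -0.7]
width: 0.028
grip_force: 8.0
```

Run:
```python
from h import *
print(np.mean([ (shot('wrist'),r.read_state()['ft_force'])[1] for _ in range(6)],0), r.read_state()['ee_pos'])
```

```text
[-0.00586987 -0.19454052 -0.24013758] [ 0.5509525  -0.13504313  0.05827797]
```

Request:
{"name": "drive_tool", "arguments": {
  "series": [
    [[0,0,-0.2],0],
    [[0,0,-0.2],0],
    [[0,0,-0.1],0],
    [[0,0,0],0],
    [[0,0,0],0],
    [[0,0,0],0],
    [[0,0,0],0],
    [[0,0,0],0],
    [[0,0,0],0],
    [[0,0,0],0]
  ],
  "newtons": 3
}}

```text
time: 16.55
ee_pos: [0.5509, -0.135, 0.0533]
eef_rot: [0.072, 0.997, 0.0, -0.0]
ft_force: [-1.9, 0.8, 1.7]
width: 0.0287
grip_force: 3.0
```

Run:
```python
from h import *
print(np.mean([ (shot('wrist'),r.read_state()['ft_force'])[1] for _ in range(6)],0), r.read_state()['ee_pos'])
```

```text
[-2.15581244 -0.1394196   0.70262591] [ 0.55091099 -0.13502288  0.05325374]
```

Request:
{"name": "drive_tool", "arguments": {
  "series": [
    [[-0.1,0,0],0],
    [[0,0,0],0],
    [[0,0,-0.1],0],
    [[0,0,0],0],
    [[0,0,0],0],
    [[0,0,0],0],
    [[0,0,0],0],
    [[0,0,0],0],
    [[0,0,0],0],
    [[0,0,0],0]
  ]
}}

```text
time: 18.1
ee_pos: [0.55, -0.135, 0.0523]
eef_rot: [0.072, 0.997, 0.0, 0.0]
ft_force: [-1.0, 0.3, 1.6]
width: 0.0283
grip_force: 3.0
```

Request:
{"name": "drive_tool", "arguments": {
  "series": [
    [[0,0,0],0],
    [[0,0,0],0],
    [[0,0,0],0],
    [[0,0,0],0],
    [[0,0,3],0],
    [[0,0,4],0],
    [[3,0,2],0],
    [[3,0,1.6],0],
    [[0.9,0,0],0],
    [[0,0,0],0]
  ],
  "hand": 0.4
}}

```text
time: 19.35
ee_pos: [0.6183, -0.1352, 0.1571]
eef_rot: [0.072, 0.997, -0.0, -0.001]
ft_force: [-0.4, -0.4, -0.6]
width: 0.0523
grip_force: 0.0
```

Run:
```python
from h import *
for i in range(3): c=shot('wrist')
print(r.read_state()['ee_pos'],r.read_state()['time'])
a=cv2.resize(c['color'][60:210,190:350,::-1],(640,600),interpolation=cv2.INTER_CUBIC)
cv2.imwrite('pics/w5.png',a)
try: collar(c,(273,122),35,.080)
except Exception as e: print(e)
```

```text
[ 0.61772065 -0.13530256  0.1575432 ] 19.5
outer [272.4 127.3] [34.5 37.6] [ 0.5512 -0.1345  0.08  ]
hole [272.1 127.2] [10.3 12.5] [ 0.5511 -0.1347  0.08  ]
```

View pics/w5.png

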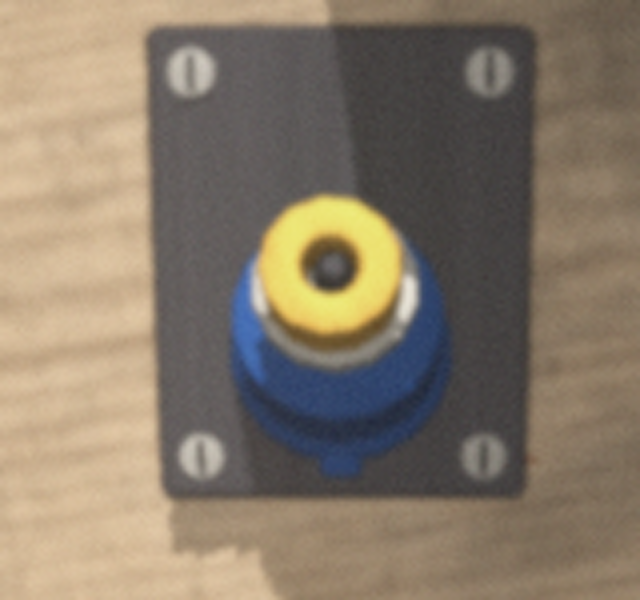

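Request:
{"name": "drive_tool", "arguments": {
  "series": [
    [[-1,-5,0],0],
    [[-2,-5,0],0],
    [[-2,-5,0],0],
    [[-2,-5,0],0],
    [[-1.8,0,0],0],
    [[0,0,0],0],
    [[0,0,0],0],
    [[0,0,0],0],
    [[0,0,0],0],
    [[0,0,0],0]
  ]
}}

```text
time: 20.75
ee_pos: [0.5312, -0.3348, 0.1582]
eef_rot: [0.072, 0.997, 0.0, -0.0]
ft_force: [1.1, 0.1, 0.6]
width: 0.0523
grip_force: 0.0
```

Run:
```python
from h import *
for i in range(2): c=shot('wrist')
s=r.read_state();print(s['ee_pos'],s['joint_positions'].round(2),s['time'])
q=proj(c,[[.464,-.335,0],[.464,-.335,.094]]);print(q)
hsv=cv2.cvtColor(c['color'],cv2.COLOR_RGB2HSV);m=cv2.inRange(hsv,(0,0,70),(180,50,255))
k=np.zeros_like(m);a,b=q.astype(int);cv2.line(k,tuple(a.tolist()),tuple(b.tolist()),255,50);m&=k
ct=max(cv2.findContours(m,0,1)[0],key=cv2.contourArea);print(cv2.boundingRect(ct),cv2.contourArea(ct),cv2.minAreaRect(ct))
cv2.imwrite('pics/w6.png',cv2.resize(c['color'][0:240,160:480,::-1],(800,600),interpolation=cv2.INTER_CUBIC))
```

```text
[ 0.53101469 -0.33498064  0.15822085] [-0.03  0.42  0.68  1.54 -0.27  1.27  2.12] 20.85
[[274.3313394  127.25964044]
 [270.41769975 126.2729162 ]]
(271, 115, 19, 20) 270.5 ((280.0, 124.5), (19.0, 18.0), 90.0)
```

View pics/w6.png

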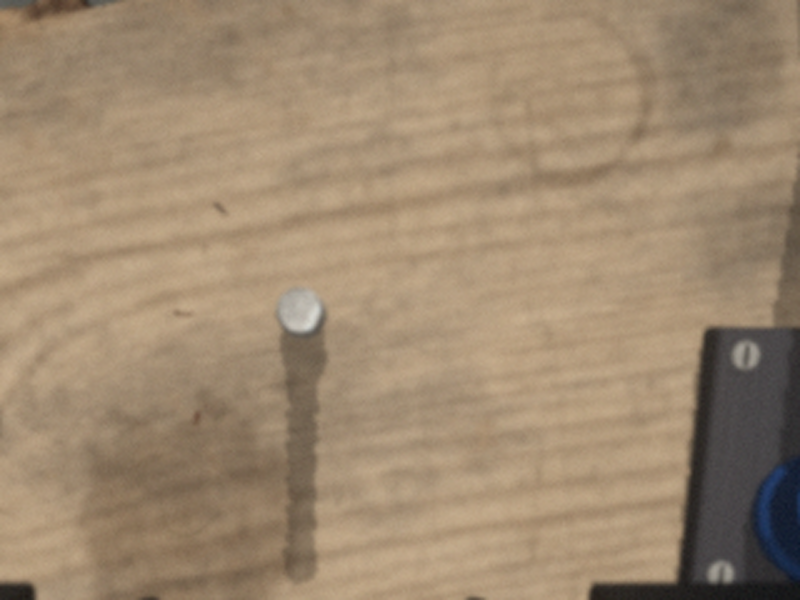

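Run:
```python
from h import *
c=shot('wrist');print(plane(c,[(280,124.4),(280,124.5)],.094)[0],plane(c,[(280,124.5)],.09)[0])
s=shot('scene');print(r.read_state()['ee_pos'])
hsv=cv2.cvtColor(s['color'],cv2.COLOR_RGB2HSV)
X=plane(c,[(280,124.4)],.094)[0];q=proj(s,[X,X*[1,1,0],X*[1,1,.5]]);print(q)
t=shot('top');print(proj(t,[X,X*[1,1,0]]))
m=cv2.inRange(hsv,(0,0,90),(180,55,255));k=np.zeros_like(m);a,b=q[:2].astype(int);cv2.line(k,tuple(a.tolist()),tuple(b.tolist()),255,20);m&=k
ct=max(cv2.findContours(m,0,1)[0],key=cv2.contourArea);print(cv2.boundingRect(ct),cv2.contourArea(ct))
```

```text
[ 0.46363149 -0.32810593  0.094     ] [ 0.46363278 -0.32815965  0.09      ]
[ 0.53096874 -0.33504379  0.15826169]
[[333.68548342 274.38958368]
 [330.97394309 301.30481008]
 [332.29473454 288.25502161]]
[[366.45206347 239.44169922]
 [361.21613002 241.94748866]]
(327, 273, 12, 33) 217.0
```

Request:
{"name": "drive_tool", "arguments": {
  "series": [
    [[-3.4,0.3,0],0],
    [[-3.3,0.4,0],0],
    [[0,0,-3],0],
    [[0,0,-4],0],
    [[0,0,-4],0],
    [[0,0,-1.7],0],
    [[0,0,0],0],
    [[0,0,0],0],
    [[0,0,0],0],
    [[0,0,0],0]
  ]
}}

```text
time: 22.25
ee_pos: [0.4644, -0.3282, 0.032]
eef_rot: [0.072, 0.997, -0.0, 0.001]
ft_force: [0.3, 0.1, 0.1]
width: 0.0525
grip_force: 0.0
```

Request:
{"name": "drive_tool", "arguments": {
  "series": [
    [[0,0,0],0],
    [[0,0,0],0],
    [[0,0,0],0],
    [[0,0,0],0],
    [[0,0,0],0],
    [[0,0,0],0],
    [[0,0,0],0],
    [[0,0,0.4],0],
    [[0,0,0],0],
    [[0,0,0],0]
  ],
  "hand": 1,
  "newtons": 8
}}

```text
time: 23.5
ee_pos: [0.464, -0.328, 0.0353]
eef_rot: [0.072, 0.997, 0.0, 0.0]
ft_force: [0.0, 0.4, -1.2]
width: 0.0175
grip_force: 8.0
```

Run:
```python
from h import *
s=r.read_state();print(s['ee_pos'],s['width'],s['grip_force'],s['joint_positions'].round(2))
b=np.array([.5507,-.134]);u=np.array([.9895,-.144]);v=np.array([.144,.9895])
for y in(-.03,0):print(b-.055*u+y*v)
```

```text
[ 0.46395349 -0.32798652  0.0353016 ] 0.01753374721995206 7.995521983830258 [-0.01  0.42  0.66  1.83 -0.31  1.    2.21]
[ 0.4919575 -0.155765 ]
[ 0.4962775 -0.12608  ]
```

Request:
{"name": "drive_tool", "arguments": {
  "series": [
    [[0,3,0.5],0],
    [[0.3,5,0],0],
    [[0.3,5,0],0],
    [[0.3,5,0],0],
    [[0,0,-0.3],0],
    [[0,0,0],0],
    [[0,0,0],0],
    [[0,0,0],0],
    [[0,0,0],0],
    [[0,0,0],0]
  ]
}}

```text
time: 24.75
ee_pos: [0.4729, -0.1483, 0.0373]
eef_rot: [0.072, 0.997, -0.0, -0.0]
ft_force: [0.2, -0.6, -0.8]
width: 0.0179
grip_force: 8.0
```

Request:
{"name": "drive_tool", "arguments": {
  "series": [
    [[0.4,-0.06,0],0],
    [[0.4,-0.06,0],0],
    [[0.4,-0.06,0],0],
    [[0.4,-0.06,0],0],
    [[0.4,-0.06,0],0],
    [[0.4,-0.06,0],0],
    [[0.4,-0.06,0],0],
    [[0.4,-0.04,0],0],
    [[0,0,0],0],
    [[0,0,0],0]
  ],
  "newtons": 4
}}

```text
time: 26.0
ee_pos: [0.5051, -0.1527, 0.0374]
eef_rot: [0.072, 0.997, 0.0, 0.0]
ft_force: [0.5, -0.3, -0.5]
width: 0.0178
grip_force: 4.0
```

Run:
```python
from h import *
for i in range(2): s=shot('scene','s4.png')
st=r.read_state();p=st['ee_pos'];print(p,st['width'],st['grip_force'],st['ft_force'].round(1),st['time'])
G=p+[0,0,.039];u=np.array([.9895,-.144,0])
for th in(0,10,20,30):
    a=np.radians(th);ax=np.sin(a)*u+np.cos(a)*np.array([0,0,1]);print(th,proj(s,[G-.04*ax,G-.07*ax]).round(1).tolist())
hsv=cv2.cvtColor(s['color'],cv2.COLOR_RGB2HSV)
q=proj(s,[G-[0,0,.045]])[0].astype(int)
for y in range(q[1]-12,q[1]+26,2):
    print(y,' '.join('%3d/%-3d'%(hsv[y,x,1],hsv[y,x,2]) for x in range(q[0]-24,q[0]+26,3)))
print(q)
```

```text
[ 0.50502601 -0.15267289  0.03737455] 0.017642090031749547 3.999939583009109 [-0.5 -0.2 -1.3] 26.1
0 [[282.9, 248.6], [283.0, 256.9]]
10 [[280.9, 249.8], [279.6, 259.0]]
20 [[279.0, 250.6], [276.2, 260.4]]
30 [[277.1, 251.0], [272.9, 261.2]]
237  54/128  53/129  54/136  56/145  56/141  36/98   27/38    9/56   16/190   7/35   27/28   21/87    4/123  20/38   19/53    7/38   10/26 
239  53/130  53/131  57/138  57/143  30/101   7/78   20/39   13/97   17/213  16/31   33/23  134/82   50/101  14/36   15/33   21/24   11/24 
241  50/122  52/127  55/131  30/103  10/78    7/78   16/47   19/151  15/218  27/28   29/26  115/62  147/104  25/31   11/48    9/30    9/60 
243  48/121  50/123  28/101  14/112   6/85   10/77   11/72   17/198  16/205  25/31    9/28  128/68  148/124  14/36   13/40   10/51    9/83 
245  52/123  51/116   3/76    9/110  10/78   10/76   10/76   10/229  16/189  18/29   12/42   46/88   81/98   14/53   15/51    9/82    6/79 
247  54/127  50/122  12/63   13/76   10/75   10/78    3/82   10/231  16/157  16/47    6/89    6/90   10/79   10/77    9/84   10/78    7/78 
249  55/135  54/13
[... 1111 characters left out ...]
26  54/128  56/133  53/158  56/182  60/197  59/194  60/197  63/208  57/171  63/214  63/212  62/207  61/208  63/209  65/212  65/207
267  57/130  60/128  57/157  56/173  57/173  58/181  55/187  58/192  61/208  63/209  63/213  63/215  64/214  63/210  62/214  63/216  62/217
269  57/138  59/165  56/168  54/176  56/177  55/177  57/176  58/189  63/203  64/210  64/210  63/215  64/215  63/211  63/214  63/212  64/212
271  58/177  60/192  59/183  57/174  60/180  58/184  58/181  57/194  61/202  65/209  64/214  64/211  64/210  66/210  64/214  63/211  61/210
273  61/205  60/205  61/192  59/185  57/183  58/185  58/192  60/201  62/206  63/210  63/205  63/207  66/210  65/212  63/214  63/211  63/213
[282 249]
```

Request:
{"name": "drive_tool", "arguments": {
  "series": [
    [[-0.3,0,0],0],
    [[0,0,4],0],
    [[0,0,5],0],
    [[0,0,3],0],
    [[0,0,0],-10],
    [[0,0,0],-10],
    [[0,0,0],-10],
    [[0,0,0],-10],
    [[0,0,0],-10],
    [[0,0,0],-10]
  ],
  "newtons": 20
}}

```text
time: 27.35
ee_pos: [0.5017, -0.1527, 0.1573]
eef_rot: [0.564, 0.826, 0.0, -0.0]
ft_force: [-0.6, 0.2, -0.7]
width: 0.0176
grip_force: 20.0
```

Request:
{"name": "drive_tool", "arguments": {
  "series": [
    [[0,0,0],-10],
    [[0,0,0],-10],
    [[0,0,0],-10],
    [[0,0,0],-10],
    [[0,0,0],-10],
    [[0,0,0],-10],
    [[0,0,0],-10],
    [[0,0,0],-10],
    [[0,0,0],-10],
    [[0,0,0],-10]
  ]
}}

```text
time: 28.6
ee_pos: [0.5017, -0.1527, 0.1572]
eef_rot: [0.995, 0.099, 0.0, -0.0]
ft_force: [0.1, 0.8, -0.8]
width: 0.0175
grip_force: 20.0
```

Request:
{"name": "drive_tool", "arguments": {
  "series": [
    [[0,0,0],-10],
    [[0,0,0],-10],
    [[0,0,0],0],
    [[0,0,0],0],
    [[0,0,0],0],
    [[0,0,0],0],
    [[0,0,0],0],
    [[0,0,0],0],
    [[0,0,0],0],
    [[0,0,0],0]
  ]
}}

```text
time: 29.85
ee_pos: [0.5019, -0.1526, 0.1573]
eef_rot: [0.997, -0.072, -0.0, 0.0]
ft_force: [0.3, -0.4, -2.0]
width: 0.0177
grip_force: 20.0
```

Run:
```python
from h import *
c=shot('wrist','w7.png');s=r.read_state();p=s['ee_pos'];R=Ro.from_quat(s['eef_rot']).as_matrix()
print(p,R.round(3).tolist(),s['joint_positions'].round(2),s['time'],s['width'],s['grip_force'])
a=np.radians(20);ax=np.array([-np.sin(a),0,-np.cos(a)]) # tool coords, towards top
G=np.array([0,0,-.039])
for th in (15,20,25):
    a=np.radians(th);ax=np.array([-np.sin(a),0,-np.cos(a)]);e=np.array([np.cos(a),0,-np.sin(a)])
    F=G-.0703*ax;print(th,proj(c,[p+R@v for v in (F,F+.009*e,F-.009*e,F+[0,.009,0],F-[0,.009,0])]).round(1).tolist())
hsv=cv2.cvtColor(c['color'],cv2.COLOR_RGB2HSV)
for y in range(140,250,4):
    print(y,' '.join('%3d/%-3d'%(hsv[y,x,1],hsv[y,x,2]) for x in range(256,316,4)))
```

```text
[ 0.50194129 -0.15263034  0.15727228] [[0.99, -0.144, -0.0], [-0.144, -0.99, -0.0], [0.0, 0.0, -1.0]] [-0.72  0.21  1.06  1.83 -0.2   1.21 -1.32] 29.9 0.017544340166293478 19.999892064370215
15 [[284.7, 206.2], [284.7, 193.6], [284.7, 218.3], [298.7, 206.2], [270.8, 206.2]]
20 [[284.7, 197.9], [284.8, 185.5], [284.7, 209.7], [298.9, 197.9], [270.6, 197.9]]
25 [[284.7, 189.7], [284.8, 177.6], [284.7, 201.2], [299.2, 189.7], [270.3, 189.7]]
140 149/149 149/145 108/139  25/145  98/117 155/193 154/186  74/114   9/108  20/112  14/112  14/110  40/114  63/232  59/235
144 141/241 151/215 146/147  94/139   6/128 154/195 152/188  10/103  12/110  12/110   9/112  16/110  41/119  67/228  65/227
148 124/246 129/246 136/241 140/137  10/235 149/195 146/184  14/111  12/107  14/111  13/114  14/107  36/114  69/221  74/215
152 138/209 129/245 124/246 146/229  19/232 149/197  87/137  18/111  14/106  14/111  16/113  11/111  34/113  63/230  63/230
156  28/82  139/227 130/246 130/243  16/234 145/187   7/108  10/106   9/114  15/105   5/106  14/110  37/117  64/230  70/228
160 118/112 152/212 124/247 128/245  
[... 2113 characters left out ...]
0  20/138  24/140  23/146  21/144  20/141  58/168  73/192  66/206  66/216  66/220
232  64/143  67/133  72/134  63/138  58/177  23/132  20/142  20/151  20/137  19/136  59/170  68/196  67/201  63/212  63/219
236  69/141  70/138  70/138  68/132  57/166  21/134  18/155  16/148  21/146  21/135  53/167  66/197  72/198  65/212  64/223
240  55/56   73/126  73/129  68/138  60/175  17/136  22/150  22/153  24/151  22/140  49/160  64/199  71/195  67/201  75/116
244  73/35   34/37   26/30   74/114  55/154  20/142  18/145  19/147  21/160  23/156  52/157  66/190  46/50   65/47   61/46 
248  41/31   60/34   39/39   74/107  55/145  18/128  18/138  18/138  23/144  22/150  50/158  66/201  50/46   57/49   64/48
```

Run:
```python
from h import *
c=shot('wrist');p=r.read_state()['ee_pos'];print(p)
q=proj(c,[[.551,-.1345,.08]])[0];print(q)
try: collar(c,q,40,.0795)
except Exception as e: print(e)
for row in (195,197): print(row,plane(c,[(284.5,row)],.1307)[0])
t=shot('top')
for X in ([.551,-.1345,.08],):
    qt=proj(t,[X])[0];print('top',qt)
    try: collar(t,qt,9,.0795)
    except Exception as e: print(e)
s=shot('scene');qs=proj(s,[[.551,-.1345,.08]])[0];print('scene',qs)
try: collar(s,qs,13,.0795)
except Exception as e: print(e)
hsv=cv2.cvtColor(s['color'],cv2.COLOR_RGB2HSV)
# setter foot in scene
G=p+[0,0,.039];u=np.array([.9895,-.144,0])
for th in(15,20,25):
    a=np.radians(th);ax=-np.sin(a)*u+np.cos(a)*np.array([0,0,1]);print(th,proj(s,[G-.03*ax,G-.0703*ax]).round(1).tolist())
Q=proj(s,[G-[0,0,.05]])[0].astype(int)
for y in range(Q[1]-8,Q[1]+16,2):
    print(y,' '.join('%3d/%-3d'%(hsv[y,x,1],hsv[y,x,2]) for x in range(Q[0]-14,Q[0]+26,2)))
print(Q)
```

```text
[ 0.50190579 -0.15261737  0.15725291]
[252.04473971 156.9125408 ]
outer [252.9 155.6] [34.  37.6] [ 0.5519 -0.1353  0.0795]
hole [252.9 156.3] [ 9.2 12. ] [ 0.5513 -0.1352  0.0795]
195 [ 0.52768913 -0.15621303  0.1307    ]
197 [ 0.52641374 -0.15602784  0.1307    ]
top [298.72291727 209.52698762]
'NoneType' object is not subscriptable
scene [288.26950127 223.22277417]
outer [288.4 224.9] [ 9.6 10.1] [ 0.5464 -0.1384  0.0795]
15 [[284.1, 208.0], [287.3, 218.5]]
20 [[284.9, 207.3], [289.0, 216.8]]
25 [[285.6, 206.5], [290.7, 215.0]]
208  59/206  59/216  60/208  56/199  55/194  57/194  57/179  55/139  12/43    0/29   16/48   41/87   54/132  50/133  53/125  52/99   46/67   16/49    0/43   17/44 
210  58/204  59/207  59/207  59/206  58/192  55/166  55/138  55/130  42/61   18/69   14/141  20/152  47/147  55/145  56/140  52/138  54/133  56/114  45/74   22/47 
212  59/200  59/195  59/196  57/193  59/155  58/141  56/141  57/148  56/133  26/156  14/180  15/169  23/144  57/153  58/153  54/146  55/140  56/142  53/134  51/109
214  57/193  57/193  55/175  56/154  54/146  53/145  56/145  56/145  58/
[... 713 characters left out ...]
57  60/158  59/156  58/153  60/153
224  54/136  52/132  55/135  54/132  56/131  53/126  52/128  55/130 110/200 123/243 128/181 125/172 124/241 128/225  52/143  56/145  60/154  60/156  58/158  58/157
226  56/140  55/140  55/139  58/141  58/137  54/136  56/137  57/138 106/209 123/243 126/218 119/222 124/241 132/189  13/136  35/116  53/144  61/151  62/153  60/162
228  58/144  56/140  57/142  58/150  61/150  59/148  58/145  54/147  53/198 121/232 125/240 130/236 141/205  92/163  11/145 133/123  25/112  51/145  61/158  63/190
230  60/156  58/153  59/147  60/149  61/150  62/153  61/151  58/146  22/177  48/209 110/195 117/175  95/171  38/193  13/142 147/125 142/133  29/114  60/157  61/164
[281 216]
```

Request:
{"name": "drive_tool", "arguments": {
  "series": [
    [[0.9,1.1,0],0],
    [[0.8,1.1,-1],0],
    [[0,0,-2.2],0],
    [[0,0,0],0],
    [[0.2,0,-0.6],0],
    [[0.2,-0.1,-0.6],0],
    [[0,0,0],0],
    [[0,0,0],0],
    [[0,0,0],0],
    [[0,0,0],0]
  ],
  "newtons": 30
}}

```text
time: 31.3
ee_pos: [0.523, -0.1316, 0.1134]
eef_rot: [0.997, -0.072, 0.0, -0.0]
ft_force: [-0.6, 1.1, -0.8]
width: 0.0174
grip_force: 30.0
```

Run:
```python
from h import *
F=[]
for i in range(5): c=shot('wrist');F.append(r.read_state()['ft_force'])
s=r.read_state();p=s['ee_pos'];print(p,np.mean(F,0),s['time'])
hsv=cv2.cvtColor(c['color'],cv2.COLOR_RGB2HSV)
print('foot,collar',proj(c,[p+[.0251,-.0035,-.0266],[.5513,-.135,.0795]]).round(1).tolist())
m=cv2.inRange(hsv,(15,110,120),(35,255,255));k=np.zeros_like(m);cv2.circle(k,(285,185),45,255,-1);m&=k
ys,xs=np.where(m);print('brass',xs.min(),xs.max(),ys.min(),ys.max())
for y in range(160,225,5): print(y,' '.join('%3d/%-3d'%(hsv[y,x,1],hsv[y,x,2]) for x in range(255,320,4)))
```

```text
[ 0.52296187 -0.13157171  0.11331369] [-0.11040949  0.2291918  -1.39370946] 31.55
foot,collar [[284.5, 196.0], [283.6, 189.1]]
brass 263 304 165 202
160 159/168 163/171 143/121 149/118  55/112  15/117  19/135  22/140  23/133  11/120  64/115 136/120 144/119 159/181 153/170  51/110  13/114
165 163/195 164/196 115/113  18/116  17/146  46/151  91/145 109/147 110/149  52/148  24/151  17/121 125/126 159/200 156/196  17/108   9/110
170 163/197 160/198  18/142  33/147 136/133 148/145 150/150 149/154 147/154 147/147 144/143  44/151   8/130 156/200 155/199  12/109   5/107
175 163/195  94/174  11/235 132/131 148/145 152/181 154/191 150/190 147/185 148/177 148/164 143/134  26/193  99/172 149/195   7/110   7/109
180 102/120  36/207  29/218 149/215 139/235 152/180 148/183 145/180 146/180 151/174 147/187 150/204  47/199  47/200  77/139  18/114   7/108
185  13/77    3/166  67/216 123/248 132/238  87/146  17/138  16/143  22/149  26/138 123/166 122/247 115/208  20/168   5/110   9/109  11/111
190  13/77   15/87   86/226 120/249 116/214  19/135  19/157  18/172  21/172  17/149  20/130 126/242 136/238   7
[... 168 characters left out ...]

200  20/77   20/78    7/77  137/223  46/151  20/151  16/163  18/186  22/177  16/162  21/159 108/203  18/116  10/106   9/112  11/111  10/107
205  14/72    7/73   10/75   16/82   17/123  21/133  21/161  17/178  20/164  20/153  16/140  21/122  18/112   7/109   7/110   5/110   9/109
210  13/78   13/77    7/76   13/80   17/120  23/135  17/161  18/157  21/156  19/144  23/135  14/113  12/109   5/110   9/114   7/111  12/108
215  10/79   17/75   13/77   13/79    3/86   15/132  18/145  18/141  20/141  17/134  16/129   3/102   7/109  12/109  12/110   9/109  12/108
220   7/75    3/74   13/78   16/78    7/77   21/124  16/158  19/162  19/151  22/142  15/120   5/103   7/105  12/105   9/111  14/111  16/110
```

Request:
{"name": "drive_tool", "arguments": {
  "series": [
    [[0.1,0,-0.3],0],
    [[0.1,0,-0.3],0],
    [[0.1,0,-0.2],0],
    [[0.1,0,-0.2],0],
    [[0.1,0,-0.2],0],
    [[0,0,0],0],
    [[0,0,0],0],
    [[0,0,0],0],
    [[0,0,0],0],
    [[0,0,0],0]
  ]
}}

```text
time: 32.8
ee_pos: [0.5278, -0.1318, 0.1012]
eef_rot: [0.997, -0.072, -0.0, 0.0]
ft_force: [-4.0, -1.5, 1.9]
width: 0.0173
grip_force: 30.0
```

```bash
cat > chk.py <<'E'
from h import *
F=[]
for i in range(8): c=shot('wrist');F.append(r.read_state()['ft_force'])
s=r.read_state();p=s['ee_pos'];print(p,np.mean(F,0),s['time'],s['grip_force'])
print('foot,collar6mm',proj(c,[p+[.0251,-.0035,-.0266],[.5533,-.1353,.0739]]).round(1).tolist())
hsv=cv2.cvtColor(c['color'],cv2.COLOR_RGB2HSV)
m=cv2.inRange(hsv,(15,110,100),(35,255,255));k=np.zeros_like(m);cv2.circle(k,(285,190),45,255,-1);m&=k
ys,xs=np.where(m);print('brass',xs.min(),xs.max(),ys.min(),ys.max())
for y in range(166,222,4): print(y,' '.join('%3d/%-3d'%(hsv[y,x,1],hsv[y,x,2]) for x in range(255,320,4)))
a=shot('scene','s5.png');h=cv2.cvtColor(a['color'],cv2.COLOR_RGB2HSV);q=proj(a,[[.551,-.135,.07]])[0].astype(int)
for y in range(q[1]-14,q[1]+16,2): print(y,' '.join('%3d/%3d/%-3d'%tuple(h[y,x]) for x in range(q[0]-12,q[0]+18,2)))
print(q)
E
python3 chk.py
```

```text
[ 0.52794999 -0.13163005  0.10128413] [-4.4527161  -1.18089613  2.82990224] 33.2 30.00479446258396
foot,collar6mm [[284.5, 196.0], [284.7, 195.3]]
brass 264 305 170 207
166 157/151 162/180 151/118 133/117  11/111  19/135  19/145  20/151  20/150  26/138  18/127  82/115 144/117 156/147 155/192 134/114   7/109
170 161/189 164/179 123/118  13/118  19/145  43/149 102/152 127/142 130/149  87/144  35/145  22/140  47/113 141/130 159/200 125/126   9/109
174 159/200 164/199   4/139  24/150 102/137 144/145 146/148 148/152 143/153 149/149 141/146  48/149  19/163 149/185 157/201 141/168   9/113
178 163/200 147/189  17/219  78/140 141/139 149/154 148/174 152/174 148/181 147/160 147/147 136/139  40/161  46/165 158/203 135/170   9/113
182 162/201  78/189  17/229 141/132 151/171 150/187 138/178 105/160 107/169 140/177 148/191 148/165  98/143  11/231 159/201 127/161  13/115
186 160/190  74/202  16/233 150/218 144/214  79/142  17/136  17/150  18/153  21/135  98/159 146/224 133/176   8/234 156/201  47/126  11/111
190 101/119  93/201  38/227 124/247 124/229  16/131  18/157  16/171  14/163  14/148  21/131
[... 3098 characters left out ...]
82/118 109/121/181 113/ 12/187  16/ 19/199  17/ 21/197  12/  8/169 111/ 65/137 108/150/175 108/148/157 108/142/97  111/101/106  14/ 44/116
236 170/  9/83  150/  6/80  150/  6/80  114/ 30/86  108/148/169 108/145/185 109/113/174 109/116/165 108/137/162 108/151/179 108/151/166 108/140/115 108/143/102 109/126/109 135/ 14/75 
238 130/  9/81  150/  9/81  140/ 10/78  120/ 12/87  109/110/132 107/150/156 108/151/176 108/151/181 108/151/171 108/148/146 108/143/116 108/144/106 108/145/121 109/122/115 120/  3/80 
240 150/  3/78  140/ 10/77  135/  6/83  143/ 10/102 110/ 76/124 108/146/126 108/146/126 108/145/127 107/145/121 108/142/113 108/143/112 108/145/128 108/144/145 112/ 66/96  165/  5/94 
[288 226]
```

```bash
python3 -c "
from bench import r
print(r.close_job())"
```

```text
the job is handed in; nothing more can be done
None
```

I handed the job in at about 33 s with the wide-holed collar seated over the pin and released. The gripped setter stands centred on the collar, leaning about 20° with the pin and pressing about 5–6 N. From that force and the green stem no longer showing, I put the die at roughly 6–7 mm down; no verdict came back.

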